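Load the dosing barrel into its slotted stand

TASK

Pick up the flanged dosing barrel and load it into the aluminium dosing stand: slide it sideways into the slot, with its flange between the two plates, and push it along between the sprung jaws until it presses fully against the depth stop, wherever that is set. Feel for the stop and press gently, never forcing it; leave the barrel upright there and let go, without disturbing the torch, the white cup or the pink bottle.

Things in the scene. Friction and masses are not known exactly. Their poses are not given: they have to be found in the camera images.
- barrel: White dosing barrel, upright on the table, 119 mm tall, about 140 g. Origin: centre of its underside; z up its axis. Round: grey foot cap 36 mm dia from z 0 to 12 mm, plain body 26 mm dia from z 12 to 115 mm, flange 44 mm dia from z 50 to 55 mm, 19 mm dia button on top. Grip the plain body above the flange, from above; in the stand only the part above z 78 mm is clear of the stand.
- flange (a point): Centre of the underside of the barrel's flange, 50 mm above the barrel's origin on its axis; axes as the barrel's.
- stand: Aluminium dosing stand fixed to the table, 177 x 120 mm, 110 mm high. Origin: on the table below the seat. A slot 30 mm wide, centred on its y = 0, opens toward its -x; push the barrel toward its +x. Two level plates, both slotted: lower one with its top at z 85 mm (6 mm thick), upper one at z 93 to 99 mm. The 5 mm flange goes in the 8 mm gap between them. Press the barrel on it with under 40 N.
- seat (a point): Centre of the flange's underside when the barrel is home with the depth stop set nearest: on the lower plate's top, 85 mm above the stand's origin; axes as the stand's. Home is 0 to 32 mm beyond this point along +x, as the stop is set. The gap's side walls are 56 mm apart.
- mouth (a point): Centre of the slot at the front edge of the lower plate, at its top, 66 mm before the seat (along the stand's -x); axes as the stand's. Flared guides reach 17 mm further out. Between here and the upper plate's front the lower plate is an open ledge, on which the flange can be set down by feel.
- upper_edge (a point): Middle of the slot at the upper plate's front edge, at its underside, 28 mm before the seat and 8 mm above it; axes as the stand's. An upturned lip, part of the plate, reaches 18 mm further forward, rising about 5 mm, and guides the flange down into the gap.
- jaws (a point): Midway between two brass jaws on top of the upper plate, sprung sideways, level with the seat and 18 mm above it; axes as the stand's. They squeeze the barrel's body from about 18 mm before the seat on, fully from 6 mm before it, with a steady drag of about 3 to 8 N all the way, and hold the barrel where it is left. Nothing there is over 110 mm above the table.
- end_stop: Fixed housing of the depth stop, 18 x 34 x 11 mm, at the slot's blind end, 70 mm beyond the seat on the upper plate; origin at its underside. Its rod carries a rubber-faced pad and is clamped at an unmeasured setting in a 32 mm range. The pad gives 2 mm on a light spring (1 to 1.5 N) when met, then is rigid: the force rises steeply. Press it with under 15 N.
- torch: Bystander: green hand torch, 165 mm tall; origin at the centre of its underside. Leave alone.
- cup_white: Bystander: white cup, 118 mm tall, 90 mm wide; origin at the centre of its underside. Leave alone.
- pink_bottle: Bystander: pink paint bottle, 176 mm tall, 68 mm wide; origin at the centre of its underside. Leave alone.
Not all that is in view belongs to the job. Of the things shaped like the barrel, the white one is meant.

How it is judged:
By the outcome, as a careful person would: the job done as asked, in the order asked, and still so for the second after the job is handed in, with the robot touching nothing.
It also fails if it takes over 58 s, if anything falls off the work surface, if the arm or the gripper's body presses on something with over 40 N, if the wrist force passes 120 N, or if a joint passes its speed limit or range.

ROBOT

A 6-joint arm with a two-finger parallel gripper is mounted at the origin on the work surface; the furniture and walls round the work are solid. World frame = base frame: x ahead of the robot, y to its left, z up, the work surface at z = 0. Lengths are in mm, angles in degrees, forces in N, time in s.
With the tool pointing down it reaches from about 350 to 850 mm from the base axis. Payload 8.1 kg.
Tool frame: the origin (TCP) lies where the fingers leave the gripper's body, on its centre line; the fingertips stand 73 mm ahead of it and the grasp point (between the pads) lies 54 mm ahead of it; z points along the fingers, y is the line along which they close (so a half turn about z gives the same grasp; the last joint's range is limited). The gripper opens to 85 mm and grips with 20 to 120 N. Pads are 22 mm wide; open, the fingers measure 114 mm over their backs; the gripper's body (76 mm by 85 mm) begins 54 mm behind the grasp point. The pads swing forward as they close: fully open they stand 13 mm farther back than shut.
Start: joints at [-78.289, 7.471, 85.268, -0, 87.261, -4.893], TCP at [171.477, -574.98, 303.892] pointing down, gripper open.
Joint ranges: [-169.43, 169.43], [-51.17, 129.36], [1.28, 143.12], [-76.62, 256.62], [0, 156.53], [-152.29, 152.29]. Speed limits (degrees/s): [136.94, 136.94, 159.86, 180, 180, 180].

INTERFACE

Orientations are given as [roll, pitch, yaw] about the fixed x, y, z axes, in that order (R = Rz(yaw) Ry(pitch) Rx(roll)).
In Python, from bench import sense, optics, r gives the robot as it stands.
- The arm moves only by the tool servo_tool, never from a script. Its argument "plan" is a list that holds one entry, the list of rows, each a list of 5 numbers: the shift along the world's x, y, z in m, then the turn about the world's z in degrees, then the finger opening in m, from 0 to 0.0854. A call has 1 to 10 rows; each row shifts and turns the commanded pose from where the row before left it; what a row does not reach is not made up. A row lasts 1/10 s, in which the tool goes at most 50 mm and 8.59 degrees, less where a joint would pass 70% of its speed; a pose out of reach is approached as far as the arm can. A call is refused whole if a number of a shift passes 0.05 or a number of a turn 8.59, either way. A call with a gripper value outside its range is refused whole. The fingers move at their own pace and stop on an object; "force" is the grip in N (left out, the last holds). Time passes only in rows, so rows that do not move let the fingers close. It gives the time, the measured TCP pose, the force, the opening and the grip force at its end, in the units of the state.
- sense(): the state, without advancing time (a new reading comes with each control period).
- optics.snapshot(name): name is "side" or "top" or "wrist"; returns a dict with "frame" (400x640x3 uint8, blue, green, red), "fx", "fy", "cx", "cy" (pixels), "dist_coeffs" ([k1, k2, p1, p2, k3] as OpenCV has them; the pictures are not rectified), "cam_to_world" (4x4, takes a point from camera to world coordinates). Camera axes: x right, y down, z forward; pixel columns grow to the right and rows downward; lengths in mm; the calibration is good to about 2 mm. A picture is of the moment at which its call begins. There is no depth.
- r.hand_in(): hands the job in; it is judged then, once.
The state is a dict: "time": time; "joint_pos": joint angles; "qd": joint speeds; "joint_efforts": joint torques, N m; "tool_pos": TCP position; "tcp_rot": TCP orientation; "ft_force": force on the tool from outside, world axes, zero at the start; "wrist_torque": the same for the moment, N m; "finger_gap": finger opening in mm; "grip_force": force on a finger pad.
Only numpy, scipy, OpenCV 4.12 (cv2) and the standard library are available. Lean on these libraries where they do the work, as an engineer would, in place of code of your own. Each camera call takes 0.05 s, during which the arm holds its last target. There are 200 camera calls.

## Working session

There is one attempt and no reset: what is moved stays moved. The work goes in short steps, Python scripts to look and compute and a tool call to move; the robot and the scene stay as the last step left them, time stands still between calls to the robot, and variables do not carry over. Pictures are saved under pics/ and viewed, at most 10 in all, crops included, and the job is handed in when it is done.

Besides the shell and the picture viewer there is one more tool, called after "Call:" as name([rows], argument=value, ...), one row to a line, values as JSON. servo_tool: Moves the arm, as the interface text tells. Its arguments: {"type":"object","properties":{"plan":{"type":"array"},"force":{"type":"number"}},"required":["plan"]}

```bash
mkdir -p pics; cat > h.py <<'E'
import numpy as np, cv2
from bench import sense, optics, r
def snap(n,f=None):
    s=optics.snapshot(n)
    if f: cv2.imwrite('pics/'+f,s['frame'])
    np.savez(f'last_{n}.npz',**{k:np.array(v) for k,v in s.items()})
    return s
def load(n): return dict(np.load(f'last_{n}.npz'))
def K(s): return np.array([[s['fx'],0,s['cx']],[0,s['fy'],s['cy']],[0,0,1]],float)
def ray(s,p):
    u=cv2.undistortPoints(np.array([[p]],float),K(s),np.array(s['dist_coeffs'],float))[0,0]
    T=np.array(s['cam_to_world']); return T[:3,3],T[:3,:3]@np.array([u[0],u[1],1])
def onz(s,p,z):
    o,d=ray(s,p); return o+d*(z-o[2])/d[2]
def proj(s,P):
    T=np.linalg.inv(np.array(s['cam_to_world'])); 
    return cv2.projectPoints(np.array(P,float).reshape(-1,1,3),cv2.Rodrigues(T[:3,:3])[0],T[:3,3],K(s),np.array(s['dist_coeffs'],float))[0][:,0]
E
python3 - <<'E'
from h import *
a=snap('top','top.png');b=snap('side','side.png')
for s in(a,b): print(np.round(s['cam_to_world'],2).tolist(),s['fx'])
print(sense())
E
```

```text
[[-0.03, -0.99, 0.13, 421.95], [-1.0, 0.02, -0.01, 55.1], [0.01, -0.13, -0.99, 1113.25], [0.0, 0.0, 0.0, 1.0]] 385.40139366972585
[[1.0, 0.02, 0.0, 543.67], [0.01, -0.63, 0.77, -1193.59], [0.02, -0.77, -0.63, 1089.43], [0.0, 0.0, 0.0, 1.0]] 511.6999277020954
{'time': 0.1, 'joint_pos': array([-7.82892866e+01,  7.50970210e+00,  8.53239805e+01,  1.29920676e-03,
        8.72624451e+01, -4.89388567e+00]), 'qd': array([-0.01263872, -0.01761986, -0.23945121, -0.01437948, -0.06640021,
       -0.04887219]), 'joint_efforts': array([ 1.17594151e-03, -5.70951784e+01, -5.01942337e+01, -1.31673723e-04,
        8.20600282e-03,  8.73986323e-06]), 'tool_pos': array([ 171.40072991, -574.5980164 ,  302.95147039]), 'tcp_rot': array([-1.79904333e+02, -9.49359143e-03,  1.66045280e+01]), 'ft_force': array([ 0.82696632,  0.44393891, -0.33863143]), 'wrist_torque': array([-1.72853326e-02, -6.76692507e-05, -3.85085678e-02]), 'grip_force': 0.0, 'finger_gap': 85.40621984696605}
```

View pics/top.png

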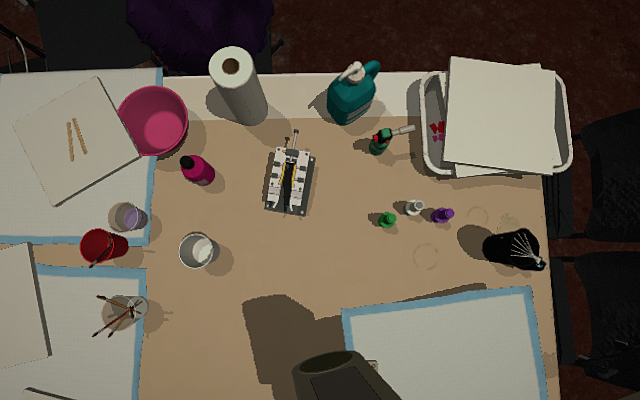

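View pics/side.png

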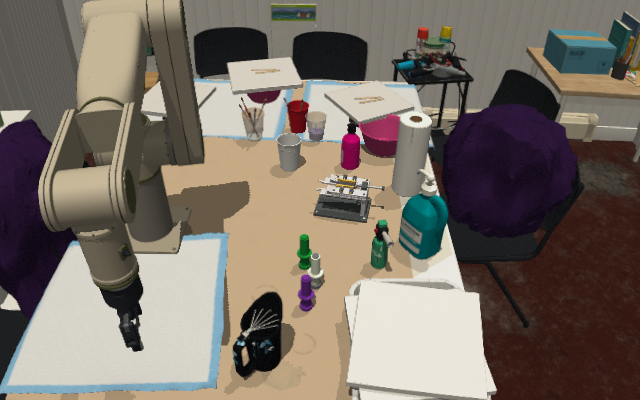

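Candidates (top / side pixels): green barrel (388,219)/(304,250), white barrel (414,207)/(316,270), purple barrel (442,215)/(306,293). I choose the white one, which sits between the others. The stand is at (290,180) in the top view, with its rod at (295,135), so its +x points away from the robot. Next is a close crop to check.

```bash
python3 - <<'E'
from h import *
a=load('top');b=load('side')
A=cv2.resize(a['frame'][120:220,250:330],None,fx=5,fy=5,interpolation=2)
A2=cv2.resize(a['frame'][190:240,370:460],None,fx=4,fy=4,interpolation=2)
B2=cv2.resize(b['frame'][225:315,280:345],None,fx=3,fy=3,interpolation=2)
B=np.zeros((500,400,3),np.uint8);B[:200,:360]=A2;B[210:480,:195]=B2
cv2.imwrite('pics/crop1.png',np.hstack([A,B]))
# white barrel masks
for n,s,(r0,r1,c0,c1) in(('top',a,(190,240,370,460)),('side',b,(240,300,300,330))):
    f=s['frame'][r0:r1,c0:c1];hsv=cv2.cvtColor(f,cv2.COLOR_BGR2HSV)
    m=((hsv[...,1]<45)&(hsv[...,2]>110)).astype(np.uint8)
    k,l,st,ce=cv2.connectedComponentsWithStats(m)
    for i in range(1,k):
        if st[i,4]>15: print(n,st[i]+[c0,r0,0,0,0],ce[i]+[c0,r0])
E
```

```text
top [409 200  15  10  59] [417.         203.93220339]
top [407 210  11   6  36] [411.44444444 212.30555556]
side [308 253  15  26 250] [314.704 266.892]
```

View pics/crop1.png

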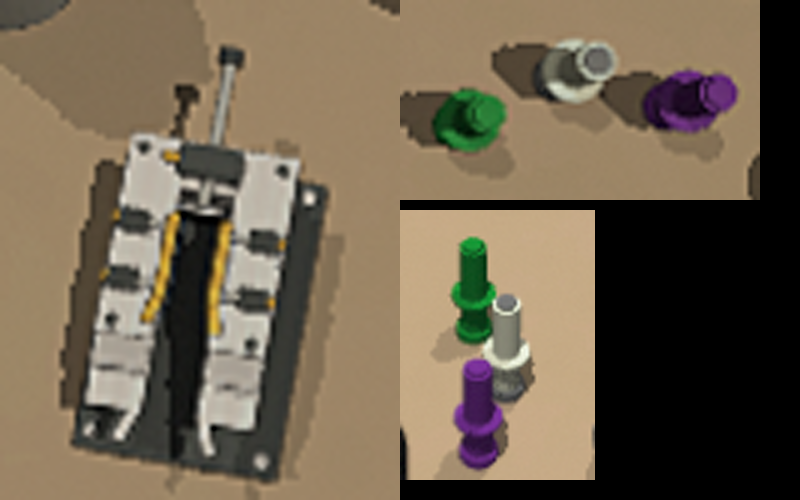

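The crop shows the white barrel between green and purple, with its grey button at about (419,205) in the top view and (316,256) in the side view. The stand's upper plate spans about (268,147) to (302,205), with the housing at (292,152) and the slot open toward the bottom of the picture.

```bash
python3 - <<'E'
from h import *
a=load('top');b=load('side')
print('barrel top',onz(a,(419,205.0),119),'side',onz(b,(315.4,255.7),119))
o1,d1=ray(a,(419,205));o2,d2=ray(b,(315.4,255.7))
t=np.linalg.lstsq(np.c_[d1,-d2],o2-o1,rcond=None)[0];print('tri',o1+t[0]*d1,o2+t[1]*d2)
c=lambda X,Y:((X+.5)/5-.5+250,(Y+.5)/5-.5+120)
P={k:onz(a,c(*v),z) for k,v,z in [('FL',(133,133),99),('FR',(298,158),99),('NL',(88,400),99),('NR',(250,430),99),('house',(212,162),110),('rodend',(230,57),105),('bNL',(72,443),8),('bNR',(278,480),8),('bFR',(328,188),8)]}
for k in P:print(k,P[k].round(1))
u=lambda p,q:np.degrees(np.arctan2(*(p-q)[1::-1]))
print(u(P['FL'],P['NL']),u(P['FR'],P['NR']),u(P['bFR'],P['bNR']),u(P['rodend'],P['house']))
print(np.linalg.norm(P['bNL']-P['bNR']),np.linalg.norm(P['bFR']-P['bNR']),np.linalg.norm(P['FL']-P['NL']),np.linalg.norm(P['FL']-P['FR']))
E
```

```text
barrel top [ 526.27356863 -216.63369675  119.        ] side [ 527.80760692 -223.4632891   119.        ]
tri [ 526.84899692 -218.13252706  113.51601568] [ 527.71911034 -218.04963676  113.58466091]
FL [697.3 155.9  99. ]
FR [681.4  67.1  99. ]
NL [552.4 181.1  99. ]
NR [534.4  95.6  99. ]
house [677.4 112.8 110. ]
rodend [736.7 102.6 105. ]
bNL [539.4 201.9   8. ]
bNR [515.2  83.6   8. ]
bFR [686.2  50.9   8. ]
-9.872343379253865 -10.974928601514398 -10.832403347331404 -9.830914491161206
120.64716675301446 174.1037114168062 147.0554551337031 90.27086336192137
```

Both views agree on the white barrel at about (527,-218). The stand's yaw is about -10.5°, its seat is near (608,125) and its mouth near (543,138), and the sizes match those given (base 120 x 174). I'll close the fingers along stand x, which means tool yaw 79.5°. That also keeps them clear of the neighbouring barrels. First I rise, then go above the barrel.

Call:
servo_tool([
  [[0,0,0.04,8,0.085],[0,0,0.04,8,0.085],[0.03,0.03,0.02,8,0.085],[0.03,0.03,0,8,0.085],[0.03,0.03,0,8,0.085],[0.03,0.03,0,8,0.085],[0.03,0.03,0,8,0.085],[0.03,0.03,0,7,0.085],[0.03,0.03,0,0,0.085],[0.03,0.03,0,0,0.085]],
], force=40)

```text
time: 1.1
tool_pos: [412.3, -333.5, 403.5]
tcp_rot: [-180.0, -0.0, 79.6]
ft_force: [0.2, -0.1, 0.8]
finger_gap: 84.9
grip_force: 0.0
```

Call:
servo_tool([
  [[0.03,0.03,0,0,0.085],[0.03,0.03,0,0,0.085],[0.03,0.03,0,0,0.085],[0.025,0.027,0,0,0.085],[0,0,-0.04,0,0.085],[0,0,-0.04,0,0.085],[0,0,-0.04,0,0.085],[0,0,0,0,0.085],[0,0,0,0,0.085]],
])

```text
time: 2.0
tool_pos: [526.1, -217.8, 283.8]
tcp_rot: [-179.9, -0.0, 79.6]
ft_force: [0.3, 0.1, 1.6]
finger_gap: 85.1
grip_force: 0.0
```

```bash
python3 - <<'E'
from h import *
s=snap('wrist','w1.png');q=sense();print(q['tool_pos'],q['tcp_rot'],q['ft_force'],q['time'])
print(np.round(s['cam_to_world'],2).tolist(),proj(s,[[527,-218,119],[527,-218,55]]))
E
```

```text
[ 526.97440345 -218.35061782  285.87927417] [1.79905666e+02 3.06850594e-02 7.95949780e+01] [-0.51460634 -0.20035158  0.0144192 ] 2.05
[[0.98, -0.17, -0.05, 539.28], [-0.18, -0.94, -0.27, -148.12], [-0.0, 0.28, -0.96, 353.72], [0.0, 0.0, 0.0, 1.0]] [[318.61518327 208.27457825]
 [318.51781995 189.37353591]]
```

View pics/w1.png

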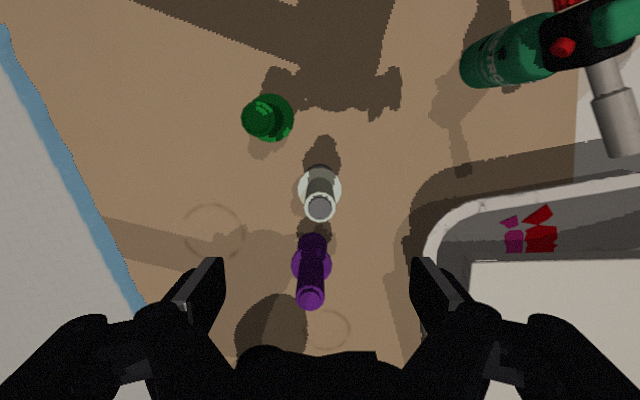

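The wrist view shows the white barrel's button at (320,208), against a predicted (318.6,208.3). The green barrel is at (265,118) and the purple at (310,295), both outside the finger line. I descend, grip and lift a little.

Call:
servo_tool([
  [[0.001,0,-0.04,0,0.085],[0,0,-0.04,0,0.085],[0,0,-0.03,0,0.085],[0,0,-0.02,0,0.085],[0,0,0,0,0.085],[0,0,0,0,0.01],[0,0,0,0,0.01],[0,0,0,0,0.01],[0,0,0,0,0.01],[0,0,0,0,0.01]],
], force=50)

```text
time: 3.05
tool_pos: [528.1, -218.4, 155.5]
tcp_rot: [179.9, 0.0, 79.6]
ft_force: [-2.3, 0.4, 7.0]
finger_gap: 24.6
grip_force: 48.7
```

Call:
servo_tool([
  [[0,0,0,0,0.01],[0,0,0,0,0.01],[0,0,0,0,0.01]],
])

```text
time: 3.35
tool_pos: [528.1, -218.3, 155.5]
tcp_rot: [179.9, 0.0, 79.6]
ft_force: [-1.5, 0.4, 6.2]
finger_gap: 24.9
grip_force: 48.7
```

Call:
servo_tool([
  [[0,0,0.02,0,0.01],[0,0,0.04,0,0.01],[0,0,0.04,0,0.01],[0,0,0.04,0,0.01],[0,0,0,0,0.01],[-0.005,0.04,0,0,0.01],[-0.005,0.04,0,0,0.01],[-0.005,0.04,0,0,0.01],[-0.005,0.04,0,0,0.01],[-0.005,0.04,0,0,0.01]],
])

```text
time: 4.35
tool_pos: [501.8, -16.5, 293.5]
tcp_rot: [-180.0, -0.0, 79.6]
ft_force: [0.9, 0.4, -0.4]
finger_gap: 24.8
grip_force: 49.4
```

Call:
servo_tool([
  [[-0.006,0.04,0,0,0.01],[-0.005,0.04,0,0,0.01],[-0.005,0.04,0,0,0.01],[-0.005,0.04,0,0,0.01],[0,0.008,0,0,0.01],[0,0,-0.03,0,0.01],[0,0,-0.03,0,0.01],[0,0,-0.03,0,0.01],[0,0,0,0,0.01],[0,0,0,0,0.01]],
])

```text
time: 5.35
tool_pos: [481.2, 149.5, 203.8]
tcp_rot: [-179.9, 0.0, 79.6]
ft_force: [0.9, -0.4, -0.3]
finger_gap: 24.2
grip_force: 49.4
```

```bash
python3 - <<'E'
from h import *
q=sense();print(q['tool_pos'],q['tcp_rot'],q['ft_force'],q['time'])
w=snap('wrist','w2.png');s=snap('side');t=snap('top')
S=cv2.resize(s['frame'][130:240,250:400],None,fx=4,fy=4,interpolation=2)
W=cv2.resize(w['frame'],None,fx=.9,fy=.9)
cv2.imwrite('pics/s2.png',S)
E
```

```text
[481.16866431 149.54822658 203.78753066] [-1.79911937e+02  4.18311142e-02  7.95837291e+01] [ 0.88636599 -0.36348289 -0.30699345] 5.35
```

View pics/w2.png

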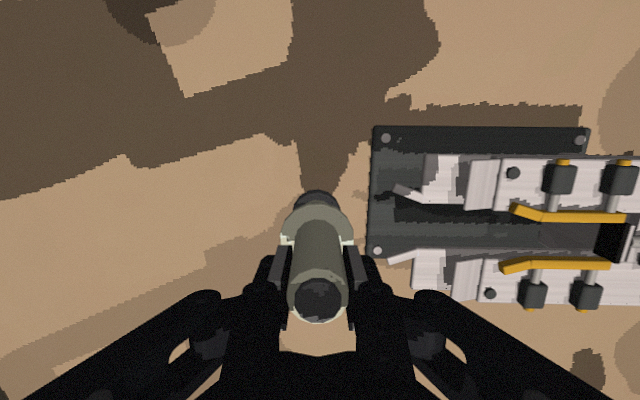

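View pics/s2.png

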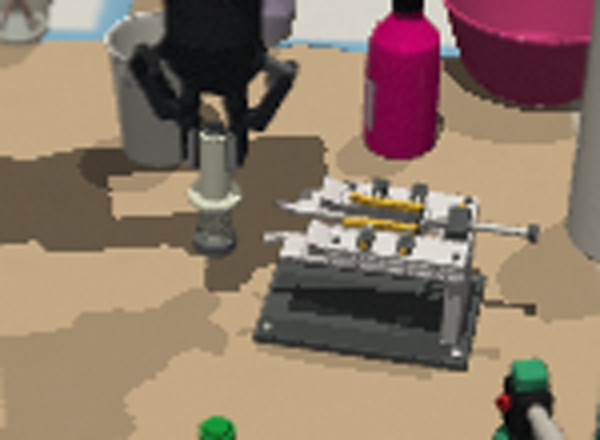

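The wrist view shows the barrel upright, with its button at (318,300). The stand has ledge front outer corners near (425,155) and (412,290), and brass jaws near (575,217) and (560,263). The side view shows the barrel clear of the stand and the cup behind it. Now I ray-cast these for the slot centre line.

```bash
python3 - <<'E'
from h import *
w=load('wrist');f=w['frame']
y=np.radians(-10.5);ex=np.array([np.cos(y),np.sin(y)]);ey=np.array([-ex[1],ex[0]])
seat=np.array([608.5,125.5])
def loc(p,z):
    d=onz(w,p,z)[:2]-seat; return (d@ex).round(1),(d@ey).round(1)
for n,p,z in[('ledge U',(425,155),85),('ledge L',(412,290),85),('button',(318,300),204+0),('bolt U',(513,173),99),('bolt L',(490,294),99),('baseU',(375,127),8),('baseUfar',(588,129),8),('guide tipU',(395,188),85),('guide tipL',(388,262),85)]: print(n,loc(p,z))
# brass jaw pixels
h=cv2.cvtColor(f,cv2.COLOR_BGR2HSV);m=((h[...,0]>12)&(h[...,0]<32)&(h[...,1]>190)&(h[...,2]>120)).astype(np.uint8)
k,l,st,ce=cv2.connectedComponentsWithStats(m)
for i in range(1,k):
    if st[i,4]>150:
        ys,xs=np.where(l==i);sel=(xs>540)&(xs<605)
        q=np.polyfit(xs[sel],ys[sel],1);
        print(st[i],[loc((x,np.polyval(q,x)),105) for x in(545,600)])
print('barrel',proj(w,[[481.2,149.5,165],]), proj(w,[[*seat,85]]))
# dark/bright slot edges per column
g=cv2.cvtColor(f,cv2.COLOR_BGR2GRAY)
for x in(440,460,480,500):
    c=g[140:310,x].astype(int);print(x,[(140+i,int(c[i])) for i in range(0,170,1) if i and abs(c[i]-c[i-1])>35])
E
```

```text
ledge U (np.float64(-65.2), np.float64(47.7))
ledge L (np.float64(-65.0), np.float64(-43.7))
button (np.float64(-129.1), np.float64(26.0))
bolt U (np.float64(-20.0), np.float64(39.4))
bolt L (np.float64(-20.7), np.float64(-37.5))
baseU (np.float64(-82.3), np.float64(60.8))
baseUfar (np.float64(90.5), np.float64(59.0))
guide tipU (np.float64(-81.6), np.float64(27.4))
guide tipL (np.float64(-82.6), np.float64(-22.9))
[516 205  77  17 370] [(np.float64(-1.6), np.float64(15.6)), (np.float64(28.4), np.float64(16.1))]
[503 260 108  14 493] [(np.float64(4.4), np.float64(-13.8)), (np.float64(35.8), np.float64(-13.6))]
barrel [[316.68863996 300.14577761]] [[520.43184022 230.22801997]]
440 [(154, 110), (155, 161), (203, 151), (204, 23), (249, 161), (292, 0)]
460 [(153, 60), (154, 101), (195, 132), (196, 182), (204, 62), (205, 25), (262, 158), (263, 196), (303, 113), (304, 42)]
480 [(160, 126), (161, 182), (209, 80), (210, 23), (258, 109), (259, 164)]
500 [(211, 69), (271, 120), (272, 197)]
```

Ledge, bolts, jaws and guide tips all put the slot centre about +1.4 mm in stand y, and the mouth sits at -65 where -66 is expected. The corrected seat is about (609.7,126.7). Next I shift +1 mm sideways, lower the flange to about 3 mm above the ledge, and slide in to about 62 mm before the seat.

Call:
servo_tool([
  [[0,0.001,-0.005,0,0.01],[0,0,-0.005,0,0.01],[0.012,-0.002,0,0,0.01],[0.012,-0.002,0,0,0.01],[0.012,-0.002,0,0,0.01],[0.01,-0.002,0,0,0.01],[0.01,-0.002,0,0,0.01],[0.01,-0.002,0,0,0.01],[0,0,0,0,0.01],[0,0,0,0,0.01]],
])

```text
time: 6.5
tool_pos: [547.5, 138.9, 193.7]
tcp_rot: [-180.0, 0.0, 79.6]
ft_force: [-0.7, -0.3, -1.6]
finger_gap: 24.8
grip_force: 49.5
```

Call:
servo_tool([
  [[0,0,-0.001,0,0.01],[0,0,0,0,0.01]],
])

```text
time: 6.7
tool_pos: [547.0, 139.1, 192.7]
tcp_rot: [-180.0, 0.0, 79.6]
ft_force: [-0.2, -0.2, -1.3]
finger_gap: 24.8
grip_force: 49.5
```

Call:
servo_tool([
  [[0,-0.0005,-0.001,0,0.01],[0,0,0,0,0.01]],
])

```text
time: 6.9
tool_pos: [547.2, 138.6, 191.8]
tcp_rot: [-180.0, 0.0, 79.6]
ft_force: [-0.1, -0.4, -0.5]
finger_gap: 24.5
grip_force: 49.5
```

Call:
servo_tool([
  [[0,0,-0.001,0,0.01],[0,0,0,0,0.01]],
])

```text
time: 7.1
tool_pos: [547.4, 138.5, 190.8]
tcp_rot: [-180.0, 0.0, 79.6]
ft_force: [-0.3, -0.4, -0.2]
finger_gap: 24.7
grip_force: 49.5
```

Call:
servo_tool([
  [[0,0,-0.0007,0,0.01],[0,0,0,0,0.01]],
])

```text
time: 7.3
tool_pos: [547.5, 138.6, 190.5]
tcp_rot: [180.0, -0.0, 79.6]
ft_force: [-1.2, -0.4, 1.7]
finger_gap: 24.3
grip_force: 50.0
```

Call:
servo_tool([
  [[0,0,-0.0005,0,0.01],[0,0,0,0,0.01]],
])

```text
time: 7.5
tool_pos: [547.6, 138.6, 190.4]
tcp_rot: [180.0, -0.0, 79.6]
ft_force: [-2.8, -0.2, 5.3]
finger_gap: 24.6
grip_force: 50.2
```

The flange touched the ledge at TCP z of about 190.5, as predicted (190.3). I raise 0.9 mm and slide under the upper plate.

Call:
servo_tool([
  [[0,0,0.0009,0,0.01],[0.004,-0.0008,0,0,0.01],[0.004,-0.0007,0,0,0.01],[0.004,-0.0008,0,0,0.01],[0.004,-0.0008,0,0,0.01],[0.004,-0.0007,0,0,0.01]],
])

```text
time: 8.1
tool_pos: [567.9, 134.6, 190.5]
tcp_rot: [-180.0, 0.0, 79.6]
ft_force: [-0.9, -0.1, 0.6]
finger_gap: 24.7
grip_force: 49.8
```

Call:
servo_tool([
  [[0.004,-0.0008,0,0,0.01],[0.004,-0.0007,0,0,0.01],[0.004,-0.0008,0,0,0.01],[0.004,-0.0007,0,0,0.01],[0.003,-0.0006,0,0,0.01]],
])

```text
time: 8.6
tool_pos: [586.9, 131.0, 190.6]
tcp_rot: [180.0, 0.0, 79.6]
ft_force: [-0.1, 0.1, 0.3]
finger_gap: 24.5
grip_force: 49.8
```

Call:
servo_tool([
  [[0.003,-0.0005,0,0,0.01],[0.003,-0.0006,0,0,0.01],[0.002,-0.0004,0,0,0.01],[0.002,-0.0003,0,0,0.01]],
])

```text
time: 9.0
tool_pos: [596.6, 129.2, 190.5]
tcp_rot: [-180.0, 0.0, 79.6]
ft_force: [-2.1, -1.2, -0.1]
finger_gap: 24.4
grip_force: 49.8
```

Call:
servo_tool([
  [[0.002,-0.0004,0,0,0.01],[0.002,-0.0004,0,0,0.01],[0.002,-0.0003,0,0,0.01]],
])

```text
time: 9.3
tool_pos: [601.0, 128.6, 190.5]
tcp_rot: [-179.8, 0.0, 79.6]
ft_force: [-10.7, 0.7, 6.6]
finger_gap: 24.7
grip_force: 50.5
```

Call:
servo_tool([
  [[0.001,-0.0002,0,0,0.01],[0.001,-0.0002,0,0,0.01],[0.001,-0.0002,0,0,0.01]],
])

```text
time: 9.6
tool_pos: [604.3, 127.9, 190.5]
tcp_rot: [-179.8, 0.0, 79.6]
ft_force: [-8.0, 0.6, 4.3]
finger_gap: 24.6
grip_force: 50.4
```

The jaws now squeeze the barrel with about 8 N of drag, at roughly 5 mm before the seat. One close look will tell me roughly where the pad is before I go on.

```bash
python3 - <<'E'
from h import *
w=snap('wrist');t=snap('top')
W=w['frame'][200:400,220:480]
cv2.imwrite('pics/w3.png',cv2.resize(w['frame'][130:380,280:560],None,fx=2.5,fy=2.5,interpolation=2))
y=np.radians(-10.5);ex=np.array([np.cos(y),np.sin(y)]);ey=np.array([-ex[1],ex[0]])
for s in(10,20,30,40,50,60): print(s,proj(w,[[*(np.array([609.7,126.7])+s*ex),105]]).round(0))
E
```

```text
10 [[346. 251.]]
20 [[365. 251.]]
30 [[383. 251.]]
40 [[402. 251.]]
50 [[420. 252.]]
60 [[439. 252.]]
```

View pics/w3.png

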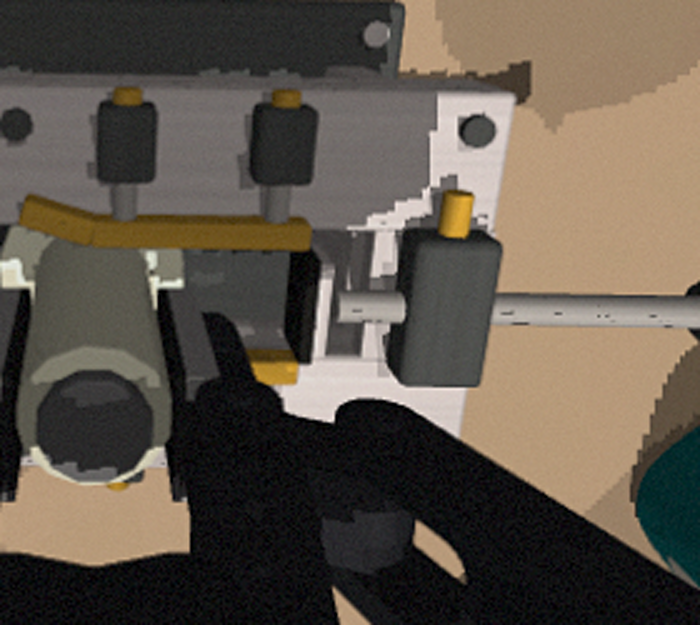

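The wrist crop shows the dark rubber pad face at crop x≈288 (pixel x≈395), so s≈37. Contact should therefore come with the barrel about 24 mm beyond the seat. The way is free to about 16 mm, so I advance in two parts.

Call:
servo_tool([
  [[0.0015,-0.0003,0,0,0.01],[0.0015,-0.0003,0,0,0.01],[0.0015,-0.0002,0,0,0.01],[0.0015,-0.0003,0,0,0.01],[0.0015,-0.0003,0,0,0.01],[0.0015,-0.0003,0,0,0.01]],
])

```text
time: 10.3
tool_pos: [613.4, 126.2, 190.5]
tcp_rot: [-179.8, 0.0, 79.6]
ft_force: [-7.1, -0.1, 4.7]
finger_gap: 24.8
grip_force: 50.4
```

Call:
servo_tool([
  [[0.0015,-0.0003,0,0,0.01],[0.0015,-0.0003,0,0,0.01],[0.0015,-0.0002,0,0,0.01],[0.0015,-0.0003,0,0,0.01],[0.0015,-0.0003,0,0,0.01],[0.0015,-0.0003,0,0,0.01]],
])

```text
time: 10.9
tool_pos: [622.4, 124.4, 190.5]
tcp_rot: [-179.8, 0.0, 79.6]
ft_force: [-7.6, 0.2, 3.7]
finger_gap: 24.7
grip_force: 50.4
```

Call:
servo_tool([
  [[0.001,-0.0002,0,0,0.01],[0.001,-0.0002,0,0,0.01],[0.001,-0.0002,0,0,0.01]],
])

```text
time: 11.2
tool_pos: [625.4, 123.8, 190.5]
tcp_rot: [-179.8, 0.0, 79.6]
ft_force: [-7.9, -0.1, 4.3]
finger_gap: 24.5
grip_force: 50.4
```

Call:
servo_tool([
  [[0.001,-0.0002,0,0,0.01],[0.001,-0.0002,0,0,0.01]],
])

```text
time: 11.4
tool_pos: [627.4, 123.5, 190.5]
tcp_rot: [-179.8, 0.0, 79.6]
ft_force: [-7.5, 0.0, 4.6]
finger_gap: 24.5
grip_force: 50.4
```

Call:
servo_tool([
  [[0.001,-0.0002,0,0,0.01]],
])

```text
time: 11.5
tool_pos: [628.5, 123.2, 190.6]
tcp_rot: [-179.8, 0.0, 79.6]
ft_force: [-7.8, 0.7, 4.5]
finger_gap: 24.7
grip_force: 50.4
```

Call:
servo_tool([
  [[0.001,-0.0002,0,0,0.01]],
])

```text
time: 11.6
tool_pos: [629.5, 123.0, 190.5]
tcp_rot: [-179.8, 0.0, 79.6]
ft_force: [-8.1, -0.3, 3.4]
finger_gap: 24.3
grip_force: 50.4
```

Call:
servo_tool([
  [[0.001,-0.0002,0,0,0.01]],
])

```text
time: 11.7
tool_pos: [630.4, 122.9, 190.5]
tcp_rot: [-179.8, 0.0, 79.6]
ft_force: [-6.7, 0.4, 4.7]
finger_gap: 24.7
grip_force: 50.4
```

Call:
servo_tool([
  [[0.001,-0.0002,0,0,0.01]],
])

```text
time: 11.8
tool_pos: [631.4, 122.6, 190.5]
tcp_rot: [-179.8, 0.0, 79.6]
ft_force: [-7.5, 0.1, 4.3]
finger_gap: 24.6
grip_force: 50.4
```

Call:
servo_tool([
  [[0.0005,-0.0001,0,0,0.01]],
])

```text
time: 11.9
tool_pos: [632.0, 122.6, 190.5]
tcp_rot: [-179.8, 0.0, 79.6]
ft_force: [-7.0, 0.6, 4.7]
finger_gap: 24.4
grip_force: 50.4
```

Call:
servo_tool([
  [[0.001,-0.0002,0,0,0.01]],
])

```text
time: 12.0
tool_pos: [632.9, 122.4, 190.6]
tcp_rot: [-179.8, 0.0, 79.6]
ft_force: [-7.7, 0.4, 4.0]
finger_gap: 24.3
grip_force: 50.4
```

Call:
servo_tool([
  [[0.0005,-0.0001,0,0,0.01]],
])

```text
time: 12.1
tool_pos: [633.5, 122.2, 190.5]
tcp_rot: [-179.8, 0.0, 79.6]
ft_force: [-7.0, 0.5, 4.2]
finger_gap: 24.8
grip_force: 50.4
```

Call:
servo_tool([
  [[0.001,-0.0002,0,0,0.01]],
])

```text
time: 12.2
tool_pos: [634.4, 122.1, 190.5]
tcp_rot: [-179.8, 0.0, 79.6]
ft_force: [-7.9, -0.0, 4.9]
finger_gap: 24.6
grip_force: 50.4
```

Call:
servo_tool([
  [[0.0005,-0.0001,0,0,0.01]],
])

```text
time: 12.3
tool_pos: [635.0, 121.9, 190.5]
tcp_rot: [-179.8, 0.0, 79.6]
ft_force: [-6.8, -0.9, 4.4]
finger_gap: 24.6
grip_force: 50.4
```

Call:
servo_tool([
  [[0.001,-0.0002,0,0,0.01]],
])

```text
time: 12.4
tool_pos: [635.8, 121.8, 190.5]
tcp_rot: [-179.8, 0.0, 79.6]
ft_force: [-9.0, 0.7, 5.9]
finger_gap: 24.9
grip_force: 50.4
```

Call:
servo_tool([
  [[0.0005,-0.0001,0,0,0.01]],
])

```text
time: 12.5
tool_pos: [636.2, 121.7, 190.5]
tcp_rot: [-179.8, 0.0, 79.6]
ft_force: [-9.2, 1.1, 5.8]
finger_gap: 24.8
grip_force: 50.4
```

The force rose from about 7.3 to 9.1 N, so the spring pad has been met. Fine steps from here.

Call:
servo_tool([
  [[0.0005,-0.0001,0,0,0.01]],
])

```text
time: 12.6
tool_pos: [636.6, 121.6, 190.5]
tcp_rot: [-179.8, 0.0, 79.6]
ft_force: [-10.0, 0.8, 5.8]
finger_gap: 24.7
grip_force: 50.4
```

Call:
servo_tool([
  [[0.0005,-0.0001,0,0,0.01]],
])

```text
time: 12.7
tool_pos: [637.1, 121.5, 190.5]
tcp_rot: [-179.8, 0.0, 79.6]
ft_force: [-9.3, 0.4, 6.3]
finger_gap: 24.7
grip_force: 50.4
```

Call:
servo_tool([
  [[0.0005,-0.0001,0,0,0.01]],
])

```text
time: 12.8
tool_pos: [637.4, 121.5, 190.5]
tcp_rot: [-179.8, 0.0, 79.6]
ft_force: [-12.4, 0.7, 7.7]
finger_gap: 24.8
grip_force: 50.6
```

Call:
servo_tool([
  [[0.0003,0,0,0,0.01]],
])

```text
time: 12.9
tool_pos: [637.5, 121.5, 190.5]
tcp_rot: [-179.7, 0.0, 79.6]
ft_force: [-12.9, 0.3, 7.8]
finger_gap: 24.8
grip_force: 50.7
```

Call:
servo_tool([
  [[0,0,0,0,0.01]],
])

```text
time: 13.0
tool_pos: [637.5, 121.5, 190.5]
tcp_rot: [-179.7, 0.0, 79.6]
ft_force: [-12.1, 0.7, 7.8]
finger_gap: 24.7
grip_force: 50.7
```

The force is now steep: 0.1 mm of movement for each 0.3–0.5 mm commanded, at about 5 N over the drag. The barrel is home, so I release.

Call:
servo_tool([
  [[0,0,0,0,0.05],[0,0,0,0,0.05],[0,0,0,0,0.06],[0,0,0,0,0.06]],
])

```text
time: 13.4
tool_pos: [639.5, 121.1, 190.7]
tcp_rot: [180.0, -0.0, 79.6]
ft_force: [-0.0, 0.9, 0.1]
finger_gap: 60.2
grip_force: 0.0
```

Call:
servo_tool([
  [[0,0,0.01,0,0.06],[0,0,0.02,0,0.06],[0,0,0.04,0,0.06],[0,0,0.04,0,0.06],[-0.04,0,0.02,0,0.06],[-0.04,0,0,0,0.06],[-0.02,0,0,0,0.06],[0,0,0,0,0.06],[0,0,0,0,0.06]],
])

```text
time: 14.3
tool_pos: [539.4, 121.2, 321.8]
tcp_rot: [179.9, -0.0, 79.6]
ft_force: [0.7, -0.9, 0.2]
finger_gap: 59.7
grip_force: 0.0
```

```bash
python3 - <<'E'
from h import *
q=sense();print(q['tool_pos'],q['ft_force'],q['time'])
w=snap('wrist');s=snap('side')
S=cv2.resize(s['frame'][130:240,270:400],(520,440),interpolation=2)
W=cv2.resize(w['frame'],(800,500))[:,300:580] if 0 else cv2.resize(w['frame'][150:370,300:440],(280,440))
cv2.imwrite('pics/f.png',np.hstack([S,W]))
cv2.imwrite('pics/wf.png',w['frame'])
for z in(85+69,85+5): print(proj(w,[[637.5,121.5,z]]),proj(s,[[637.5,121.5,z]]))
E
```

```text
[539.43050498 121.18050322 321.78400514] [ 0.67950387 -0.87327714  0.18996977] 14.3
[[441.01350208 184.9857003 ]] [[352.51026362 170.59148762]]
[[415.87753041 170.62739861]] [[351.52837498 186.75018718]]
```

View pics/f.png

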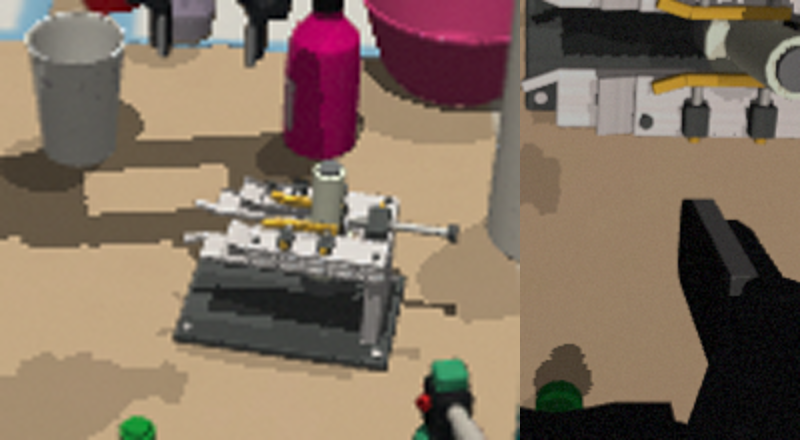

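View pics/wf.png

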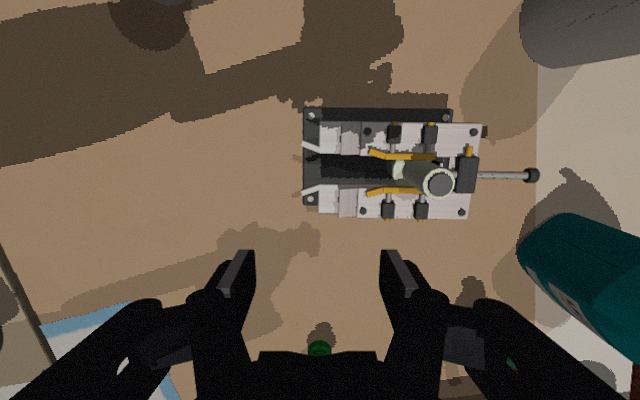

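Both final views show the barrel upright in the jaws against the pad. The button is at (440,183) against a predicted (441,185), and the cup and bottle haven't moved. The arm is clear, so I hand in.

```bash
python3 -c "
from bench import r
print(r.hand_in())"
```

```text
the job is handed in; nothing more can be done
None
```

The white barrel is loaded upright in the stand, pressed to the depth stop about 28 mm beyond the seat with about 5 N, then released; torch, cup and bottle were not touched, and the job was handed in at about 14 s.

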